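# Back the glue-up cramp off one notch

### The arm

A 7-joint arm with a two-finger parallel gripper is mounted at the origin on the work surface. World frame = base frame: x ahead of the robot, y to its left, z up, the work surface at z = 0. Lengths are in m, angles in rad, forces in N, time in s.
With the tool pointing down it reaches from about 0.35 to 0.9 m from the base axis. Payload 7.2 kg.
Tool frame: the origin (TCP) lies on the centre line of the jaws, within the pads' length; the fingertips stand 19 mm ahead of it and the grasp point (between the pads) is the TCP (manip.tip_extent is the z of the fingertips in the tool frame, in m); z points along the fingers, x is the direction in which the jaws open and shut, and the axes are right-handed (so a half turn about z gives the same grasp; the last joint's range is limited). The gripper opens to 85 mm and grips with 20 to 120 N. Pads are 22 mm wide; open, the fingers measure 114 mm over their backs; the gripper's body (76 mm by 85 mm) begins 54 mm behind the grasp point. The pads swing forward as they close: fully open they stand 13 mm farther back than shut.
Start: joints at [1.166, 0.411, -0.013, 1.596, 0.006, 1.134, -0.082], TCP at [0.207, -0.59, 0.25] pointing down, gripper open.
Joint ranges: [-2.95, 2.95], [-0.29, 1.99], [-1.47, 1.44], [0.14, 2.54], [-1.03, 4.17], [0.13, 1.85], [-2.86, 2.86]. Speed limits (rad/s): [2.39, 2.39, 3.01, 3.01, 3.14, 3.14, 3.14].

### API

Orientations are given as a 3x3 rotation matrix whose columns are the frame's x, y, z axes.
In Python, from station import status, viewer, workorder, manip gives the robot as it stands.
- The arm moves only by the shell command python3 -m inch 'ROWS' [FORCE]. ROWS is JSON, a list of rows, each a list of 7 numbers: the turn, a rotation vector about the world's x, y, z in degrees, then the shift along the world's x, y, z in m, then the opening, from 0 (shut) to 1 (fully open). A call has 1 to 8 rows; each row is the pose to reach, as a shift and turn from the pose commanded when the call began; what a row does not reach only later rows make up. A row lasts 1/10 s, in which the tool goes at most 50 mm and 8.59 degrees, less where a joint would pass 70% of its speed; a pose out of reach is approached as far as the arm can. A call with a gripper value outside its range is refused whole. The fingers move at their own pace and stop on an object; FORCE is the grip in N (left out, the last holds). Time passes only in rows, so rows that repeat a pose let the fingers close. It gives the time, the measured TCP pose, the force and the opening at its end, in the units of the state.
- status.get_state(): the state, without advancing time (a new reading comes with each control period).
- viewer.snapshot(name): name is "scene" or "top" or "wrist"; returns the picture (384x512x3 uint8, red, green, blue); there is no depth.
- viewer.calibration(name): a dict with "fx", "fy", "cx", "cy" (pixels), "eye" and "orientation" of the camera in the world. Camera axes: x right, y down, z forward; pixel columns grow to the right and rows downward; lengths in m; the calibration is good to about 2 mm. A picture is of the moment at which its call begins: read the wrist's pose just before it. calibration takes no time and is no camera call; for the wrist camera it gives the pose at the moment of the call.
- workorder.job_done(): hands the job in, once; it reports no verdict.
Trained networks look in the newest picture that a camera, given by its name, has taken for a name from the list of things; names that differ only in an ending like _2 or _b are one class to them, and where a whole thing is asked for, a point or a joint stands for the part that bears it (a point fixed in the world has none). Each returns a list of dicts, best first, with "score" (0 to 1); they miss things now and then, are a little off and sometimes report something else, mostly with a low value. They report only what shows in the picture. A call takes as long as a camera call.
- viewer.boxes_of(camera, label): "at" ([x, y, z] in m, in world coordinates, good to about 4 mm: the middle of the surface that is visible of it).
The state is a dict: "t": time; "joint_pos": joint angles; "qd": joint speeds; "joint_efforts": joint torques, N m; "ee_pos": TCP position; "eef_rot": TCP orientation; "wrist_force": force on the tool from outside, world axes, zero at the start; "moment": the same for the moment, N m; "width": finger opening in m.
Only numpy, scipy, OpenCV 4.12 (cv2) and the standard library are available. Lean on these libraries where they do the work, as an engineer would, in place of code of your own. Each camera call takes 0.05 s, during which the arm holds its last target.

### The job

The glue has set, so back the board cramp off by one notch: with a fingertip lift the pawl off the ratchet wheel and flip it over onto its rest, then push the handle round so that the wheel turns backward by one notch and the jaw opens, and flip the pawl back down into the wheel's next gap so that it holds there. Use light fingertip pushes and grip nothing; leave the board lying in the cramp and the other things on the bench where they are.

Things in the scene. Friction and masses are not known exactly. Their poses are not given: they have to be found in the camera images.
- cramp: Cast-iron bench-top board cramp, fixed; place and heading vary. Origin on the bench under the ratchet shaft's middle; z up, x along the shaft (away from the robot at yaw 0), y along the bed from gear head to board. All mm below are in this frame. Two cheek plates, x -51 to 18, up to 157 high, carry the shaft; base plate 14 high; bed y 120 to 450, top 60 high; jaw at y 127 to 153, 112 high
- shaft (a point): centre of the three-spoke handle (robot side of the head), on the shaft's axis at x -85, y 0, z 115. The spokes are 11 mm rods with black ball knobs 26 mm in diameter, centred 80 from the axis, 120 degrees apart
- knob0 (a point): centre of the knob of the spoke that stands nearly upright at the start, 15 degrees to the -y side of upright: x -85, y -21, z 192. One notch backward takes it to 15 degrees on the +y side. Clear space on both sides and above
- wheel (a point): centre of the steel ratchet wheel (far side of the head), x 30, y 0, z 115: x 22 to 38, 124 over its teeth; 12 sawteeth, 12 deep, 30 degrees apart. Its shaft end reaches x 46
- ratchet (a joint): handle and wheel, one rigid part, rad: 0 at the start and cannot go below; grows as it turns backward (top moves to +y). One notch is 0.524. Friction 0.22 N m (3 N at a knob): stays where left, no coasting. With the pawl down it stops after 0.05. The pawl drops right into the next gap at 0.48 to 0.55, rests half way or more down at 0.37 to 0.48, and beyond 0.565 it lands on a tooth crest and does not hold
- pawl (a joint): angle of the pawl, rad: 0 with its nose at the bottom of a gap, about 0.2 on a tooth crest, balanced upright near 0.65, 1.15 flipped over on its rest peg. No spring: it swings freely and falls by its weight (0.16 kg) to the side it leans to. It leans to -y over the wheel when down, to +y when flipped over
- pawl_pivot (a point): the pawl's pivot pin on the far cheek plate: x 30, y 76, z 120
- pawl_pin (a point): middle of the clear length of the pawl's finger pin: polished steel, 8 mm in diameter, sticking out of the pawl's nose end along +x from x 37 to 82 (this point x 62). 39 from the pivot: at the start y 55, z 153, over the top (z 159) to y 98, z 152 when flipped over. Free space on both sides of it and below, beyond the wheel's face (x 38)
- jaw (a joint): opening of the pressing jaw, m: 0 at the start, driven by the wheel, 16 mm per rad (8.4 mm for one notch)
- board: glued-up wooden cutting board, 300 x 200 x 22 mm, 0.85 kg, lying flat and loose on the bed between jaw and end stop, underside 60 mm above the bench. Origin under its centre. To be left lying
- oil_jar: amber glass jar of oil with a lid, closed, 68 mm in diameter, 100 mm high, standing on the bench on the -y side of the gear head. Origin under its centre. Bystander
- glue_bottle: white bottle, 58 mm in diameter, 160 mm high, closed, standing on the bench on the -y side of the gear head. Origin under its centre. Bystander
- mallet: wooden joiner's mallet lying on the bench beyond the cramp, head 75 x 120 x 60 mm, handle 235 mm long along its -x. Origin under the head's centre. Bystander

How it is judged:
On the way, in this order (a step that is already met when the one before it is completed fails the run):
1. the pawl is flipped over onto its rest while the wheel still stands where it was (value of joint pawl above 0.95 rad and value of joint ratchet below 0.1 rad), for 0.2 s.
2. with the pawl clear, the wheel is turned backward by one notch (value of joint pawl above 0.6 rad and value of joint ratchet between 0.34 and 0.6 rad), for 0.2 s.
3. the pawl is down in the next gap (value of joint pawl below 0.12 rad and value of joint ratchet between 0.34 and 0.6 rad), for 0.2 s.
At the end, for the whole second after the job is handed in: The wheel rests one notch further back than at the start (0.34 to 0.6 rad) with the jaw at least 5 mm open, the pawl's nose is at least half way down in the gap (pawl below 0.12 rad), the board still lies in the cramp (within 15 mm) and jar, bottle and mallet are where they were (within 30 mm) (all of step 3 and value of joint jaw above 0.005 m and velocity of joint ratchet between -0.05 and 0.05 rad/s and distance of board from where it was at the start of the episode below 0.015 m and distance of each of oil_jar, glue_bottle, mallet from where it was at the start of the episode below 0.03 m); the robot touches nothing.
It fails at once if the wheel is run back towards a second notch (beyond 0.75 rad) (value of joint ratchet above 0.75 rad).
It fails at once if the board is lifted or shoved more than 15 mm (distance of board from where it was at the start of the episode above 0.015 m).
It fails at once if jar, bottle or mallet is moved more than 30 mm (distance of any of oil_jar, glue_bottle, mallet from where it was at the start of the episode above 0.03 m).
It fails at once if the handle, pawl or any part of the cramp is gripped or pressed by the fingers with more than 35 N (contact force between the fingers and cramp above 35 N).
It also fails if it takes over 61 s, if anything falls off the work surface, if the arm or the gripper's body presses on something with over 40 N, if the wrist force passes 120 N, or if a joint passes its speed limit or range.

## Working session

There is one attempt and no reset: what is moved stays moved. The work goes in short steps, Python scripts to look and compute and a shell command to move; the robot and the scene stay as the last step left them, time stands still between calls to the robot, and variables do not carry over. Pictures are saved under pics/ and viewed, and the job is handed in when it is done.

```bash
mkdir -p pics; ls; python3 - <<'E'
from station import status, viewer, workorder, manip
import cv2, numpy as np
s=status.get_state(); print(s)
print(manip.tip_extent,[a for a in dir(manip) if a[0]!='_'])
for c in ("scene","top"):
    im=viewer.snapshot(c); cv2.imwrite(f"pics/{c}0.png",im[:,:,::-1])
    print(c,viewer.calibration(c))
    for l in ("cramp","shaft","knob0","wheel","pawl_pivot","pawl_pin","pawl","jaw","board","oil_jar","glue_bottle","mallet"):
        r=viewer.boxes_of(c,l)
        print(l,[(np.round(d["at"],3).tolist(),round(d["score"],2)) for d in r[:2]])
print(status.get_state()["t"])
E
```

```text
pics
{'t': 0.0, 'joint_pos': array([ 1.16580731,  0.41188963, -0.01275586,  1.59703136,  0.00561298,
        1.1342707 , -0.08220656]), 'qd': array([-2.65895907e-04,  8.50041785e-05, -5.87425234e-05,  3.70499122e-04,
       -1.27316319e-04, -1.35673169e-03, -4.48720632e-04]), 'joint_efforts': array([ 6.74312923e-04, -6.00623131e+01,  6.82541784e-01, -2.99409664e+01,
        1.37316005e-02,  1.07218503e-02,  2.69121540e-05]), 'ee_pos': array([ 0.20637223, -0.58946896,  0.24946439]), 'eef_rot': array([[ 3.30517848e-01, -9.43799542e-01, -6.14387373e-04],
       [-9.43798453e-01, -3.30518403e-01,  1.43746401e-03],
       [-1.55974421e-03,  1.04750339e-04, -9.99998778e-01]]), 'wrist_force': array([0.09147133, 0.46049763, 0.17638874]), 'moment': array([-0.01420609,  0.02263685, -0.00539582]), 'width': 0.08543737827345343}
0.019 ['IKError', 'tip_extent']
scene {'fx': 389.04241258643873, 'fy': 389.04241258643873, 'cx': 257.4187916271705, 'cy': 194.45484685880655, 'eye': array([1.16817336, 0.17559245, 0.79492588]), 'orientation': array([[-0.46367155,  0.63485418, -0.61803629],
       [ 0.8859
[... 852 characters left out ...]
.99666056,  0.08117292],
       [-0.99995571, -0.00909687, -0.00241473],
       [ 0.00314509, -0.0811479 , -0.99669711]])}
cramp [([0.553, -0.125, 0.09], 0.89)]
shaft [([0.552, -0.122, 0.092], 0.64)]
knob0 [([0.517, -0.222, 0.132], 0.89)]
wheel [([0.551, -0.121, 0.091], 0.77), ([0.517, -0.222, 0.132], 0.73)]
pawl_pivot [([0.552, -0.126, 0.092], 0.64)]
pawl_pin [([0.605, -0.143, 0.156], 0.75)]
pawl [([0.607, -0.143, 0.153], 0.78), ([0.784, -0.162, 0.058], 0.64)]
jaw [([0.559, -0.09, 0.108], 0.56)]
board [([0.512, 0.034, 0.082], 0.68), ([0.521, -0.224, 0.132], 0.48)]
oil_jar [([0.563, -0.418, 0.099], 0.66)]
glue_bottle [([0.71, -0.411, 0.111], 0.62)]
mallet [([0.782, -0.162, 0.058], 0.92)]
1.3
```

View pics/scene0.png

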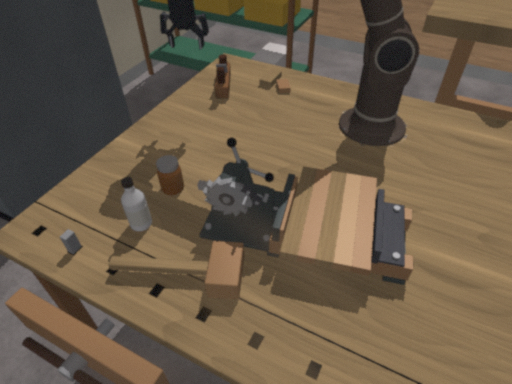

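View pics/top0.png

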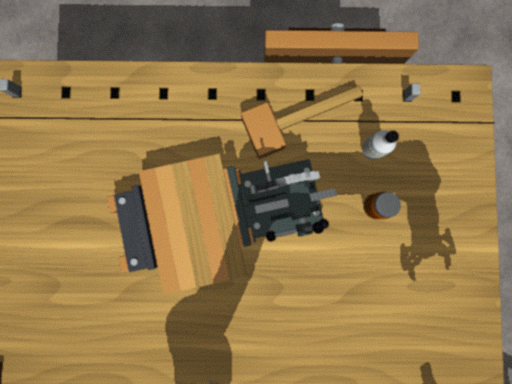

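```bash
python3 - <<'E'
import cv2
a=cv2.imread("pics/top0.png")[140:260,220:350]; cv2.imwrite("pics/top0z.png",cv2.resize(a,None,fx=6,fy=5,interpolation=cv2.INTER_CUBIC)[:600])
a=cv2.imread("pics/scene0.png")[125:255,190:310]; cv2.imwrite("pics/scene0z.png",cv2.resize(a,None,fx=4.6,fy=4.6,interpolation=cv2.INTER_CUBIC))
E
```

```text
(no output)
```

View pics/top0z.png

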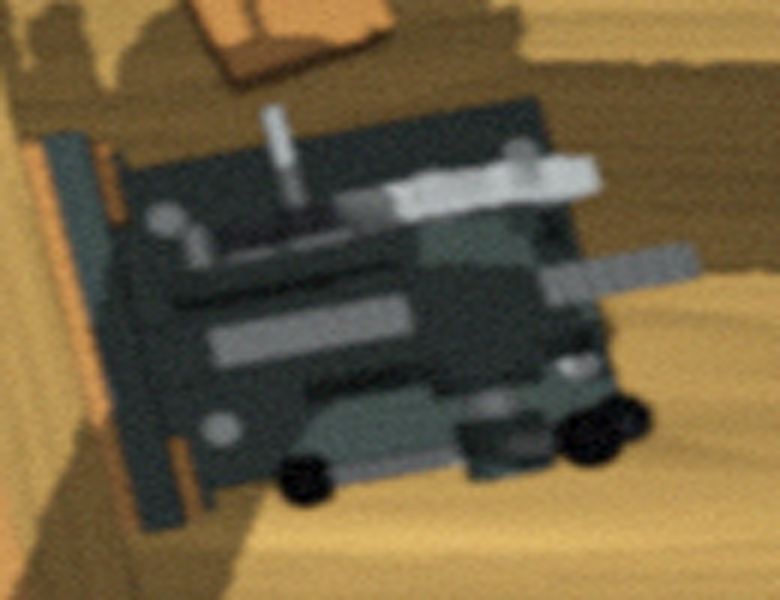

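View pics/scene0z.png

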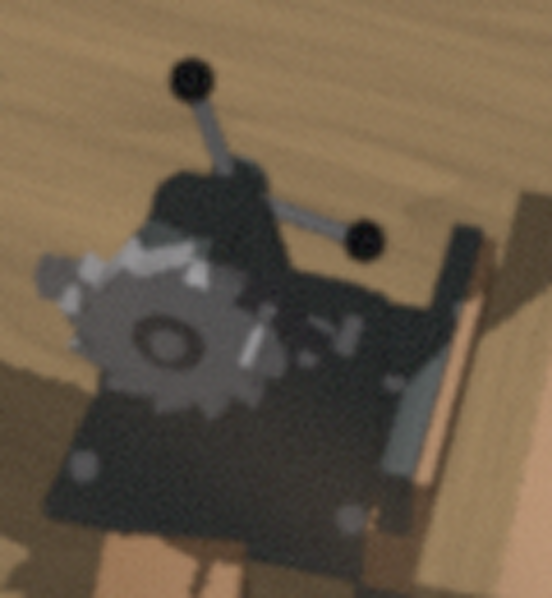

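```bash
cat > h.py <<'E'
import numpy as np
P=dict(scene=dict(f=389.0424,cx=257.4188,cy=194.4548,eye=np.array([1.16817336,0.17559245,0.79492588]),R=np.array([[-0.46367155,0.63485418,-0.61803629],[0.88594624,0.32403372,-0.33181531],[-0.01038974,-0.70140025,-0.7126919]])),
top=dict(f=395.7607,cx=255.63018,cy=189.51949,eye=np.array([0.52110368,-0.11716256,1.03059304]),R=np.array([[0.00887087,-0.99666056,0.08117292],[-0.99995571,-0.00909687,-0.00241473],[0.00314509,-0.0811479,-0.99669711]])))
def proj(c,p):
    q=P[c]; v=q['R'].T@(np.asarray(p)-q['eye']); return np.array([q['f']*v[0]/v[2]+q['cx'],q['f']*v[1]/v[2]+q['cy']])
def W(pose,p):
    x,y,a=pose; c,s=np.cos(a),np.sin(a); p=np.asarray(p)/1000.
    return np.array([x+c*p[0]-s*p[1],y+s*p[0]+c*p[1],p[2]])
E
cat > fit.py <<'E'
from h import *
from scipy.optimize import least_squares
def kn(t): t=np.radians(t); return (-85,80*np.sin(t),115+80*np.cos(t))
T=lambda u,v:(220+(u-2.5)/6,140+(v-2)/5)
S=lambda u,v:(190+(u-1.8)/4.6,125+(v-1.8)/4.6)
obs=[('top',kn(-15),T(590,437)),('top',kn(105),T(305,480)),('top',(82,55,153),T(271,106)),
('scene',kn(-15),S(191,80)),('scene',kn(105),S(365,241)),('scene',(46,0,115),S(168,342)),('scene',(82,55,153),S(244,365)),('top',kn(225),T(628,417))]
r=least_squares(lambda p:np.concatenate([proj(c,W(p,m))-np.array(o) for c,m,o in obs]),[.58,-.19,.2],loss='soft_l1')
print(r.x,np.degrees(r.x[2])); 
for c,m,o in obs: print(c,np.round(m),np.round(proj(c,W(r.x,m))-np.array(o),1))
np.save('pose.npy',r.x)
for n,m in dict(knob0=kn(-15),knobend=kn(15),pin=(62,55,153),pinflip=(62,98,152),pivot=(30,76,120),tip=(82,55,153)).items(): print(n,np.round(W(r.x,m),4))
E
python3 fit.py
```

```text
[ 0.58869535 -0.21098773  0.23318288] 13.3603948373824
top [-85. -21. 192.] [-0.3  0.2]
top [-85.  77.  94.] [0.1 0.4]
top [ 82  55 153] [-0.3  0.7]
scene [-85. -21. 192.] [-0.2 -0.4]
scene [-85.  77.  94.] [-0.5 -0.5]
scene [ 46   0 115] [-1.  2.]
scene [ 82  55 153] [-0.3  0.8]
top [-85. -57.  58.] [-1.1  0.2]
knob0 [ 0.5108 -0.2508  0.1923]
knobend [ 0.5012 -0.2105  0.1923]
pin [ 0.6363 -0.1431  0.153 ]
pinflip [ 0.6264 -0.1013  0.152 ]
pivot [ 0.6003 -0.1301  0.12  ]
tip [ 0.6558 -0.1385  0.153 ]
```

```bash
cat > g.py <<'E'
from h import *
import sys
from station import status
pose=np.load('pose.npy'); s=status.get_state()
e=s['ee_pos']; a=pose[2]; c,sn=np.cos(a),np.sin(a)
d=e[:2]-pose[:2]; print('t',round(s['t'],2),'cramp xyz mm',np.round([(c*d[0]+sn*d[1])*1e3,(-sn*d[0]+c*d[1])*1e3,e[2]*1e3],1),'F',np.round(s['wrist_force'],2),'w',round(s['width'],4),'toolx ang',round(np.degrees(np.arctan2(s['eef_rot'][1,0],s['eef_rot'][0,0])),2))
for i in range(1,len(sys.argv)):
    m=eval(sys.argv[i]); print(m,'world',np.round(W(pose,m),4),'shift',np.round(W(pose,m)-e,4))
E
python3 g.py "(62,28,275)" "(62,28,155)"
```

```text
t 1.3 cramp xyz mm [-459.4 -280.3  250.3] F [ 0.94 -1.07 -0.3 ] w 0.0854 toolx ang -70.71
(62, 28, 275) world [ 0.6425 -0.1694  0.275 ] shift [0.436  0.4205 0.0247]
(62, 28, 155) world [ 0.6425 -0.1694  0.155 ] shift [ 0.436   0.4205 -0.0953]
```

```bash
python3 -m inch '[[0,0,-3,0.02,0.02,0.03,0],[0,0,-6,0.05,0.05,0.04,0],[0,0,-6,0.085,0.08,0.04,0],[0,0,-6,0.12,0.11,0.04,0],[0,0,-6,0.15,0.145,0.04,0],[0,0,-6,0.18,0.175,0.04,0],[0,0,-6,0.21,0.205,0.04,0],[0,0,-6,0.24,0.235,0.04,0]]' 20
python3 g.py "(62,28,275)"
```

```text
t: 2.1
ee_pos: [0.4476, -0.3535, 0.2906]
eef_rot: [[0.23, -0.973, 0.0], [-0.973, -0.23, -0.0], [0.0, -0.0, -1.0]]
wrist_force: [0.0, 0.4, -0.6]
width: -0.0001
t 2.1 cramp xyz mm [-170.3 -106.1  290.6] F [ 0.    0.42 -0.62] w -0.0001 toolx ang -76.71
(62, 28, 275) world [ 0.6425 -0.1694  0.275 ] shift [ 0.195   0.1841 -0.0156]
```

```bash
python3 -m inch '[[0,0,0,0.034,0.032,0,0],[0,0,0,0.068,0.064,0,0],[0,0,0,0.1,0.095,0,0],[0,0,0,0.132,0.125,0,0],[0,0,0,0.164,0.155,0,0],[0,0,0,0.195,0.184,0,0],[0,0,0,0.195,0.184,-0.015,0],[0,0,0,0.195,0.184,-0.03,0]]'
python3 g.py "(62,28,155)"
python3 - <<'E'
from station import viewer
import cv2
for c in ("scene","wrist"):
    im=viewer.snapshot(c); cv2.imwrite(f"pics/{c}1.png",im[:,:,::-1])
E
```

```text
t: 2.9
ee_pos: [0.6421, -0.1697, 0.2594]
eef_rot: [[0.232, -0.973, 0.0], [-0.973, -0.232, 0.0], [-0.0, -0.0, -1.0]]
wrist_force: [-0.8, -1.2, -0.7]
width: 0.0001
t 2.9 cramp xyz mm [ 61.5  27.9 259.4] F [-0.77 -1.16 -0.73] w 0.0001 toolx ang -76.56
(62, 28, 155) world [ 0.6425 -0.1694  0.155 ] shift [ 0.0004  0.0002 -0.1044]
```

View pics/wrist1.png

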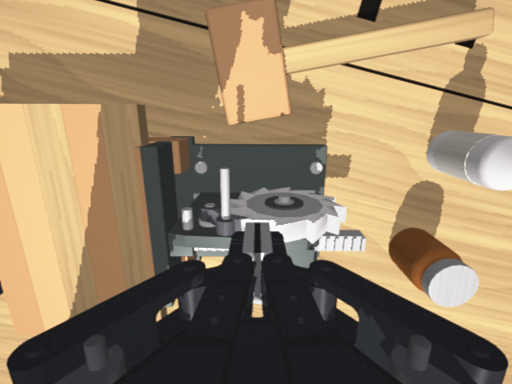

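View pics/scene1.png

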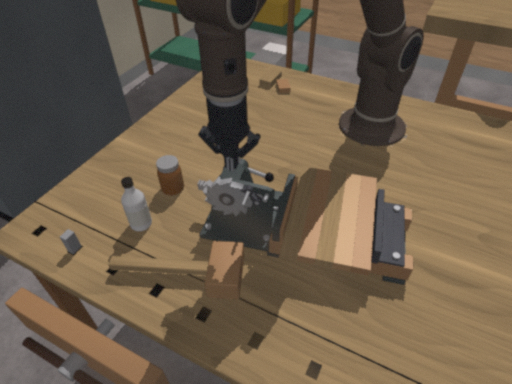

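Wrist picture: pin at (225,170–215), clear, with the shut fingertips at about (258,245) on its −y side. I'll descend beside it.

```bash
python3 -m inch '[[0,0,0,0,0,-0.03,0],[0,0,0,0,0,-0.06,0],[0,0,0,0,0,-0.08,0],[0,0,0,0,0,-0.095,0],[0,0,0,0,0,-0.104,0],[0,0,0,0,0,-0.104,0]]'
python3 g.py "(62,70,155)"
python3 - <<'E'
from station import viewer
import cv2
for c in ("wrist",):
    im=viewer.snapshot(c); cv2.imwrite(f"pics/{c}2.png",im[:,:,::-1])
E
```

```text
t: 3.6
ee_pos: [0.6408, -0.1716, 0.1556]
eef_rot: [[0.229, -0.973, -0.001], [-0.973, -0.229, 0.0], [-0.0, 0.001, -1.0]]
wrist_force: [0.1, 0.4, 0.0]
width: 0.0001
t 3.6 cramp xyz mm [ 59.8  26.3 155.6] F [0.09 0.37 0.03] w 0.0001 toolx ang -76.76
(62, 70, 155) world [ 0.6328 -0.1286  0.155 ] shift [-0.008   0.043  -0.0006]
```

View pics/wrist2.png

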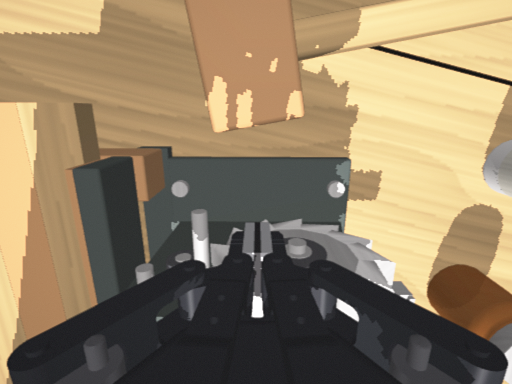

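Fingertips (≈(258,240)) stand right beside the pin (≈(200,235)) with nothing in contact. I'll push along +y.

```bash
python3 -m inch '[[0,0,0,-0.0012,0.005,0,0],[0,0,0,-0.0023,0.010,0,0],[0,0,0,-0.0035,0.015,0,0],[0,0,0,-0.0046,0.020,0,0],[0,0,0,-0.0058,0.025,0,0]]'
python3 g.py "(62,70,155)"
python3 -m inch '[[0,0,0,-0.0012,0.005,0,0],[0,0,0,-0.0023,0.010,0,0],[0,0,0,-0.0035,0.015,0,0],[0,0,0,-0.004,0.017,0,0]]'
python3 g.py "(62,70,155)"
python3 - <<'E'
from station import viewer
import cv2
for c in ("wrist","scene"):
    im=viewer.snapshot(c); cv2.imwrite(f"pics/{c}3.png",im[:,:,::-1])
cv2.imwrite("pics/s3z.png",cv2.resize(im[125:255,190:310,::-1],None,fx=4.6,fy=4.6,interpolation=cv2.INTER_CUBIC))
E
```

```text
t: 4.15
ee_pos: [0.6357, -0.1453, 0.1566]
eef_rot: [[0.23, -0.973, 0.0], [-0.973, -0.23, -0.0], [0.0, -0.0, -1.0]]
wrist_force: [-0.5, -1.1, 0.7]
width: 0.0001
t 4.15 cramp xyz mm [ 61.   53.1 156.6] F [-0.47 -1.06  0.69] w 0.0001 toolx ang -76.68
(62, 70, 155) world [ 0.6328 -0.1286  0.155 ] shift [-0.0029  0.0167 -0.0016]
t: 4.55
ee_pos: [0.6316, -0.1279, 0.1562]
eef_rot: [[0.231, -0.973, -0.0], [-0.973, -0.231, 0.0], [-0.0, 0.0, -1.0]]
wrist_force: [-0.0, -0.5, -0.3]
width: 0.0001
t 4.55 cramp xyz mm [ 60.9  71.  156.2] F [-0.05 -0.47 -0.33] w 0.0001 toolx ang -76.65
(62, 70, 155) world [ 0.6328 -0.1286  0.155 ] shift [ 0.0012 -0.0007 -0.0012]
```

View pics/wrist3.png

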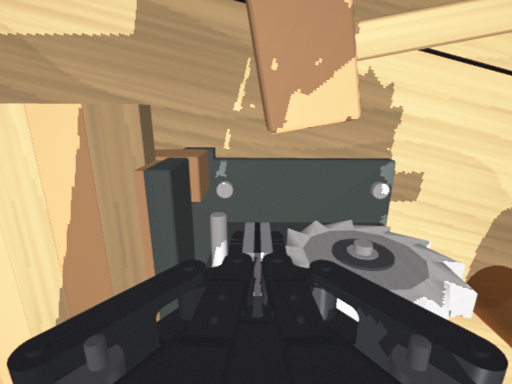

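View pics/s3z.png

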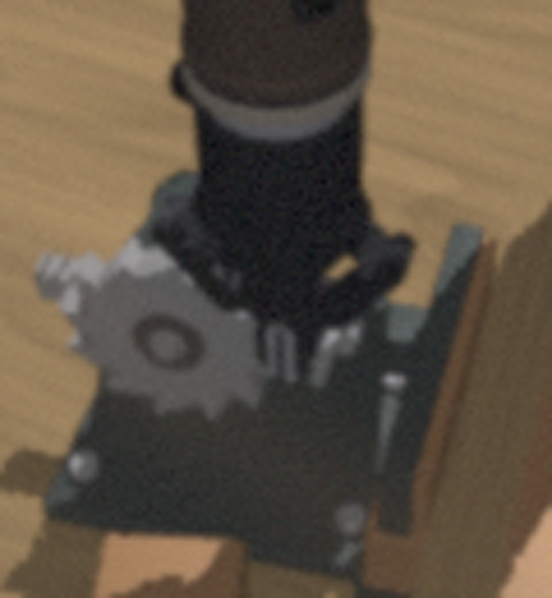

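```bash
python3 -m inch '[[0,0,0,0.0023,-0.010,0,0],[0,0,0,0.0023,-0.010,0.03,0],[0,0,0,0.0023,-0.010,0.07,0],[0,0,0,0.0023,-0.010,0.11,0],[0,0,0,-0.02,-0.03,0.13,0],[0,0,0,-0.05,-0.06,0.13,0],[0,0,0,-0.08,-0.1,0.13,0],[0,0,0,-0.11,-0.14,0.13,0]]'
python3 g.py "(-85,-65,285)" "(-85,-65,200)"
python3 - <<'E'
from station import viewer
import cv2
for c in ("top","scene"):
    im=viewer.snapshot(c); cv2.imwrite(f"pics/{c}4.png",im[:,:,::-1])
cv2.imwrite("pics/s4z.png",cv2.resize(im[125:255,190:310,::-1],None,fx=4.6,fy=4.6,interpolation=cv2.INTER_CUBIC))
E
```

```text
t: 5.45
ee_pos: [0.5204, -0.2711, 0.2868]
eef_rot: [[0.23, -0.973, 0.001], [-0.973, -0.23, -0.001], [0.001, -0.001, -1.0]]
wrist_force: [-0.1, -1.1, 0.6]
width: 0.0002
t 5.45 cramp xyz mm [-80.3 -42.7 286.8] F [-0.08 -1.07  0.6 ] w 0.0002 toolx ang -76.71
(-85, -65, 285) world [ 0.521  -0.2939  0.285 ] shift [ 0.0006 -0.0228 -0.0018]
(-85, -65, 200) world [ 0.521  -0.2939  0.2   ] shift [ 0.0006 -0.0228 -0.0868]
```

View pics/s4z.png

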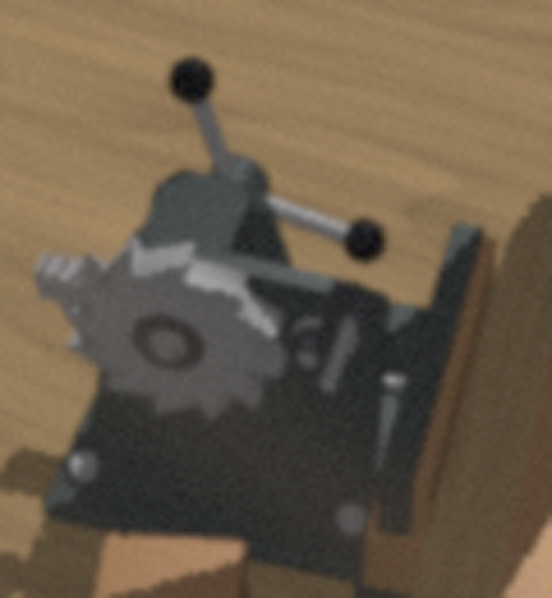

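Pawl is flipped: pin tip now at zoom (330,388), handle knob unmoved at (191,80). Next, down on the −y side of knob0.

```bash
python3 -m inch '[[0,0,0,0.0005,-0.023,0,0],[0,0,0,0.0005,-0.023,-0.03,0],[0,0,0,0.0005,-0.023,-0.06,0],[0,0,0,0.0005,-0.023,-0.087,0],[0,0,0,0.0005,-0.023,-0.087,0]]'
python3 g.py "(-85,-52,200)" "(-85,-8.5,200)"
python3 - <<'E'
from station import viewer
import cv2
for c in ("wrist","scene"):
    im=viewer.snapshot(c); cv2.imwrite(f"pics/{c}5.png",im[:,:,::-1])
E
```

```text
t: 6.05
ee_pos: [0.52, -0.292, 0.1956]
eef_rot: [[0.229, -0.973, -0.006], [-0.973, -0.229, 0.003], [-0.004, 0.005, -1.0]]
wrist_force: [-0.6, -1.4, -0.4]
width: -0.0003
t 6.05 cramp xyz mm [-85.5 -62.9 195.6] F [-0.56 -1.35 -0.37] w -0.0003 toolx ang -76.76
(-85, -52, 200) world [ 0.518  -0.2812  0.2   ] shift [-0.002   0.0107  0.0044]
(-85, -8.5, 200) world [ 0.508  -0.2389  0.2   ] shift [-0.0121  0.0531  0.0044]
```

View pics/wrist5.png

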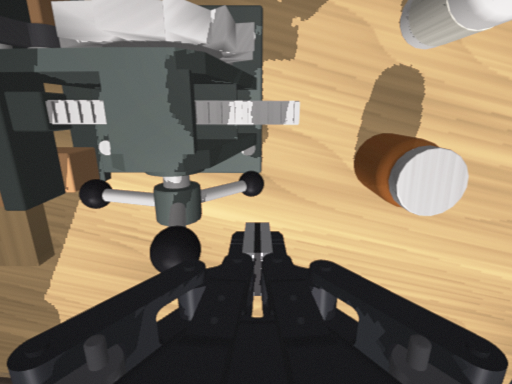

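View pics/scene5.png

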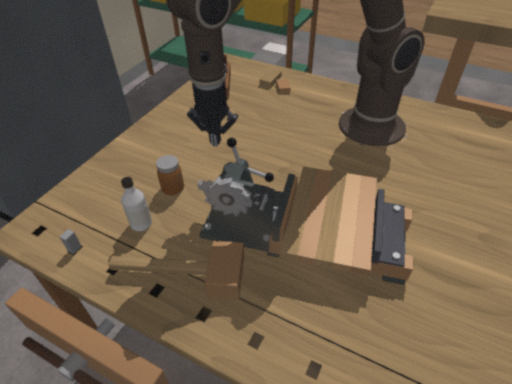

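Knob0 at wrist (175,248), fingertips at (258,235): side by side, gap clear. Advance in small steps.

```bash
python3 -m inch '[[0,0,0,-0.001,0.006,0,0],[0,0,0,-0.002,0.011,0,0],[0,0,0,-0.002,0.011,0,0]]'; python3 g.py
for i in 1; do python3 -m inch '[[0,0,0,-0.0008,0.004,0,0],[0,0,0,-0.0008,0.004,0,0]]'; done;python3 g.py
python3 -m inch '[[0,0,0,-0.0008,0.004,0,0],[0,0,0,-0.0008,0.004,0,0]]';python3 g.py
python3 -m inch '[[0,0,0,-0.0008,0.004,0,0],[0,0,0,-0.0008,0.004,0,0]]';python3 g.py
python3 - <<'E'
from station import viewer
import cv2
for c in ("wrist","scene"):
    im=viewer.snapshot(c); cv2.imwrite(f"pics/{c}6.png",im[:,:,::-1])
cv2.imwrite("pics/s6z.png",cv2.resize(im[105:235,190:310,::-1],None,fx=4.6,fy=4.6,interpolation=cv2.INTER_CUBIC))
E
```

```text
t: 6.45
ee_pos: [0.5209, -0.2798, 0.2006]
eef_rot: [[0.231, -0.973, 0.002], [-0.973, -0.231, -0.0], [0.001, -0.002, -1.0]]
wrist_force: [0.1, 0.4, -0.3]
width: 0.0002
t 6.45 cramp xyz mm [-81.9 -51.3 200.6] F [ 0.07  0.4  -0.25] w 0.0002 toolx ang -76.62
t: 6.65
ee_pos: [0.5196, -0.2763, 0.1997]
eef_rot: [[0.231, -0.973, 0.001], [-0.973, -0.231, -0.0], [0.0, -0.001, -1.0]]
wrist_force: [0.7, -0.4, -0.5]
width: 0.0002
t 6.65 cramp xyz mm [-82.4 -47.6 199.7] F [ 0.66 -0.38 -0.53] w 0.0002 toolx ang -76.67
t: 6.85
ee_pos: [0.5189, -0.2735, 0.1999]
eef_rot: [[0.23, -0.973, 0.001], [-0.973, -0.23, -0.001], [0.002, -0.001, -1.0]]
wrist_force: [0.5, -1.5, 2.3]
width: 0.0001
t 6.85 cramp xyz mm [-82.4 -44.7 199.9] F [ 0.54 -1.49  2.31] w 0.0001 toolx ang -76.72
t: 7.05
ee_pos: [0.5182, -0.2693, 0.1999]
eef_rot: [[0.23, -0.973, 0.001], [-0.973, -0.23, -0.001], [0.001, -0.001, -1.0]]
wrist_force: [0.5, -3.7, 2.7]
width: -0.0
t 7.05 cramp xyz mm [-82.1 -40.5 199.9] F [ 0.46 -3.74  2.7 ] w -0.0 toolx ang -76.72
```

View pics/wrist6.png

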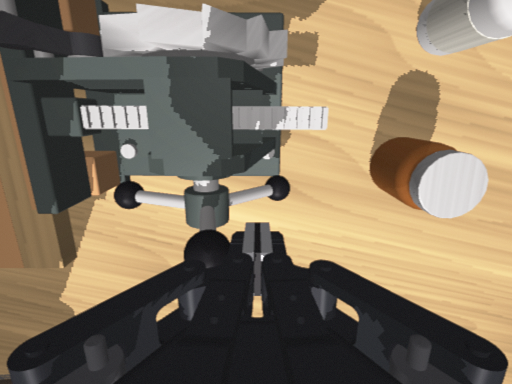

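View pics/s6z.png

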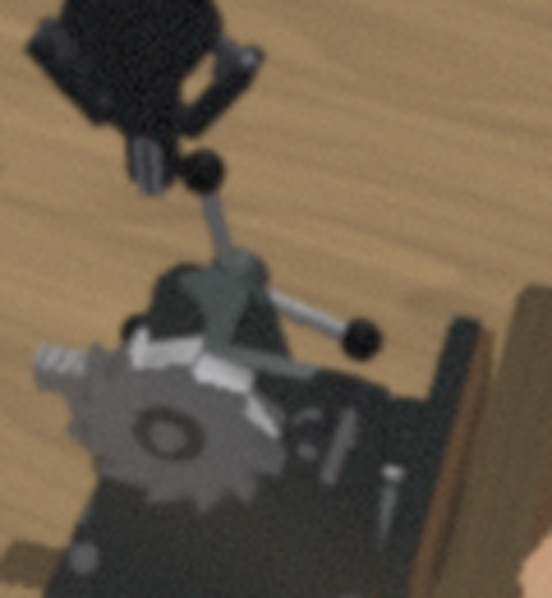

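```bash
cat > ang.py <<'E'
# usage: ang.py row0 u0 v0 u1 v1 : fit ratchet from scene zoom pixels of knob0, knob1
from h import *; import sys
from scipy.optimize import least_squares
pose=np.load('pose.npy'); r0,*v=map(float,sys.argv[1:])
def kn(t): return (-85,80*np.sin(t),115+80*np.cos(t))
def fit(o,off):
    o=np.array([190+(o[0]-1.8)/4.6,r0+(o[1]-1.8)/4.6]); f=lambda r:proj('scene',W(pose,kn(off+r[0])))-o
    return least_squares(f,[.2])
for o,off in ((v[:2],-15),(v[2:],105)):
    r=fit(o,np.radians(off)); print(off,r.x,r.fun)
E
python3 ang.py 105 203 171 362 340; echo start; python3 ang.py 125 191 80 365 241; python3 g.py "(-85,-7.5,200)"
```

```text
-15 [0.09715813] [ 0.00340755 -0.28351473]
105 [0.08749842] [-0.60544969 -0.32693517]
start
-15 [0.00759898] [-0.02887126 -0.42940575]
105 [0.01405361] [-0.57552435 -0.23864387]
t 7.15 cramp xyz mm [-82.1 -40.5 199.7] F [ 1.07 -3.99  2.13] w -0.0 toolx ang -76.72
(-85, -7.5, 200) world [ 0.5077 -0.2379  0.2   ] shift [-0.0104  0.0314  0.0003]
```

```bash
python3 -m inch '[[0,0,0,-0.001,0.004,0,0],[0,0,0,-0.002,0.008,0,0],[0,0,0,-0.003,0.012,0,0],[0,0,0,-0.004,0.016,0,0],[0,0,0,-0.005,0.020,0,0],[0,0,0,-0.006,0.024,0,0],[0,0,0,-0.007,0.028,0,0],[0,0,0,-0.007,0.029,0,0]]';python3 g.py
python3 - <<'E'
from station import viewer
import cv2
for c in ("wrist","scene"):
    im=viewer.snapshot(c); cv2.imwrite(f"pics/{c}7.png",im[:,:,::-1])
cv2.imwrite("pics/s7z.png",cv2.resize(im[105:235,190:310,::-1],None,fx=4.6,fy=4.6,interpolation=cv2.INTER_CUBIC))
E
```

```text
t: 7.95
ee_pos: [0.5105, -0.239, 0.1991]
eef_rot: [[0.231, -0.973, -0.001], [-0.973, -0.231, 0.0], [-0.001, 0.001, -1.0]]
wrist_force: [0.1, -3.5, 1.9]
width: -0.0003
t 7.95 cramp xyz mm [-82.5  -9.2 199.1] F [ 0.12 -3.48  1.91] w -0.0003 toolx ang -76.66
```

View pics/s7z.png

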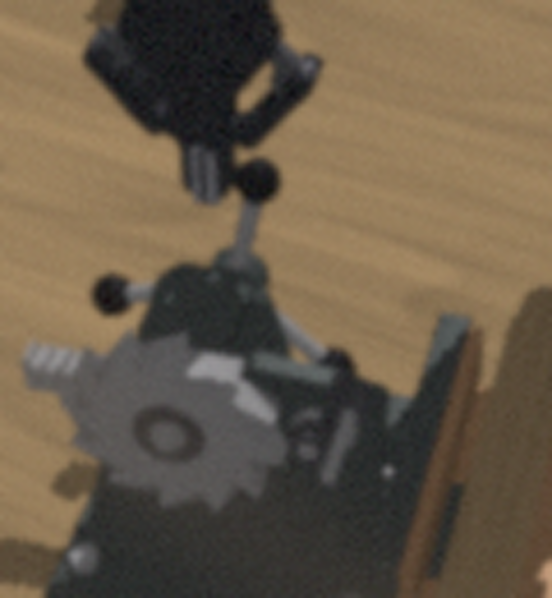

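```bash
python3 ang.py 105 256 180 339 366
```

```text
-15 [0.47635561] [ 0.08424586 -0.25700156]
105 [0.42090962] [-0.38896839 -0.52228514]
```

Estimate ≈0.47 rad (knob0 in image and finger travel agree); another 3 mm gives ≈0.51.

```bash
python3 -m inch '[[0,0,0,-0.0005,0.002,0,0],[0,0,0,-0.0007,0.003,0,0],[0,0,0,-0.0007,0.003,0,0]]';python3 g.py
python3 - <<'E'
from station import viewer
import cv2
for c in ("scene","top"):
    im=viewer.snapshot(c); cv2.imwrite(f"pics/{c}8.png",im[:,:,::-1])
    if c=="scene": cv2.imwrite("pics/s8z.png",cv2.resize(im[105:235,190:310,::-1],None,fx=4.6,fy=4.6,interpolation=cv2.INTER_CUBIC))
E
```

```text
t: 8.35
ee_pos: [0.5099, -0.2368, 0.199]
eef_rot: [[0.23, -0.973, -0.001], [-0.973, -0.23, 0.0], [-0.0, 0.001, -1.0]]
wrist_force: [1.6, -2.6, -1.7]
width: -0.0
t 8.35 cramp xyz mm [-82.6  -6.9 199. ] F [ 1.64 -2.56 -1.73] w -0.0 toolx ang -76.7
```

View pics/s8z.png

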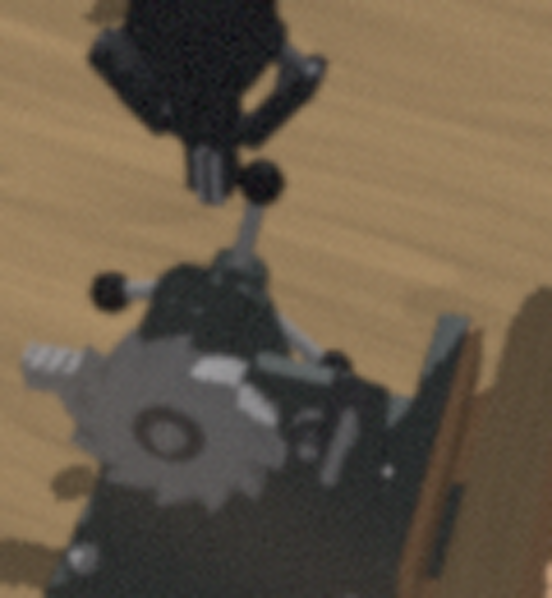

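```bash
python3 ang.py 105 261 182 339 366; python3 g.py "(-85,-30,199)" "(-85,-30,285)" "(62,122,285)" "(62,128,155)"
python3 - <<'E'
from h import *
pose=np.load('pose.npy')
# third knob (225deg) for r
for r in (.44,.48,.5,.52,.54):
    o=[]
    for b in (-15,225):
        t=np.radians(b)+r; p=proj('scene',W(pose,(-85,80*np.sin(t),115+80*np.cos(t)))); o.append(np.round([(p[0]-190)*4.6+1.8,(p[1]-105)*4.6+1.8],1))
    print(r,o)
E
```

```text
-15 [0.51308307] [ 0.11107651 -0.30931304]
105 [0.42090962] [-0.38896839 -0.52228514]
t 8.45 cramp xyz mm [-82.6  -6.9 199. ] F [ 0.96 -2.11 -1.74] w -0.0 toolx ang -76.7
(-85, -30, 199) world [ 0.5129 -0.2598  0.199 ] shift [ 0.003 -0.023 -0.   ]
(-85, -30, 285) world [ 0.5129 -0.2598  0.285 ] shift [ 0.003 -0.023  0.086]
(62, 122, 285) world [ 0.6208 -0.078   0.285 ] shift [0.1109 0.1588 0.086 ]
(62, 128, 155) world [ 0.6194 -0.0721  0.155 ] shift [ 0.1096  0.1647 -0.044 ]
0.44 [array([251.3, 177.2]), array([112.2, 297.3])]
0.48 [array([256.9, 179. ]), array([110.1, 293.2])]
0.5 [array([259.7, 179.9]), array([109.1, 291.1])]
0.52 [array([262.5, 180.9]), array([108.2, 289.1])]
0.54 [array([265.2, 182. ]), array([107.3, 287. ])]
```

Both visible knobs put the wheel at ≈0.505 rad (knob0 at zoom (261,182), third knob (110,291)). I'll back off and go round to the +y side of the pin.

```bash
python3 -m inch '[[0,0,0,0.002,-0.01,0,0],[0,0,0,0.003,-0.023,0,0],[0,0,0,0.003,-0.023,0.03,0],[0,0,0,0.003,-0.023,0.06,0],[0,0,0,0.003,-0.023,0.086,0],[0,0,0,0.03,0.01,0.086,0],[0,0,0,0.055,0.045,0.086,0],[0,0,0,0.08,0.08,0.086,0]]'
python3 -m inch '[[0,0,0,0.015,0.03,0,0],[0,0,0,0.03,0.06,0,0],[0,0,0,0.03,0.085,0,0],[0,0,0,0.03,0.085,0,0]]'
python3 g.py "(62,128,250)" "(62,128,155)"
python3 - <<'E'
from station import viewer
import cv2
for c in ("scene","wrist"):
    im=viewer.snapshot(c); cv2.imwrite(f"pics/{c}9.png",im[:,:,::-1])
    if c=="scene": cv2.imwrite("pics/s9z.png",cv2.resize(im[105:235,190:310,::-1],None,fx=4.6,fy=4.6,interpolation=cv2.INTER_CUBIC))
E
```

```text
t: 9.25
ee_pos: [0.5909, -0.1572, 0.2857]
eef_rot: [[0.228, -0.974, 0.0], [-0.974, -0.228, -0.0], [0.0, -0.0, -1.0]]
wrist_force: [1.1, -0.1, -0.6]
width: -0.0003
t: 9.65
ee_pos: [0.6207, -0.0675, 0.285]
eef_rot: [[0.235, -0.972, -0.001], [-0.972, -0.235, 0.003], [-0.003, -0.0, -1.0]]
wrist_force: [-0.3, -0.4, -0.3]
width: -0.0005
t 9.65 cramp xyz mm [ 64.3 132.2 285. ] F [-0.29 -0.35 -0.26] w -0.0005 toolx ang -76.38
(62, 128, 250) world [ 0.6194 -0.0721  0.25  ] shift [-0.0013 -0.0046 -0.035 ]
(62, 128, 155) world [ 0.6194 -0.0721  0.155 ] shift [-0.0013 -0.0046 -0.13  ]
```

View pics/wrist9.png

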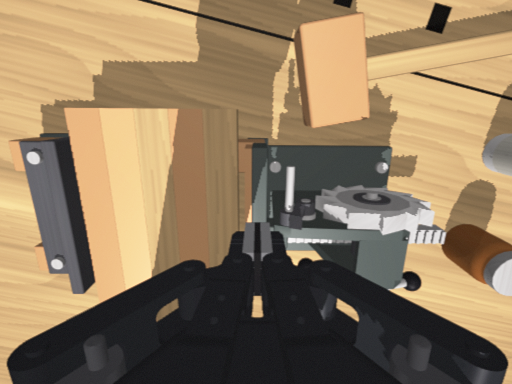

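View pics/s9z.png

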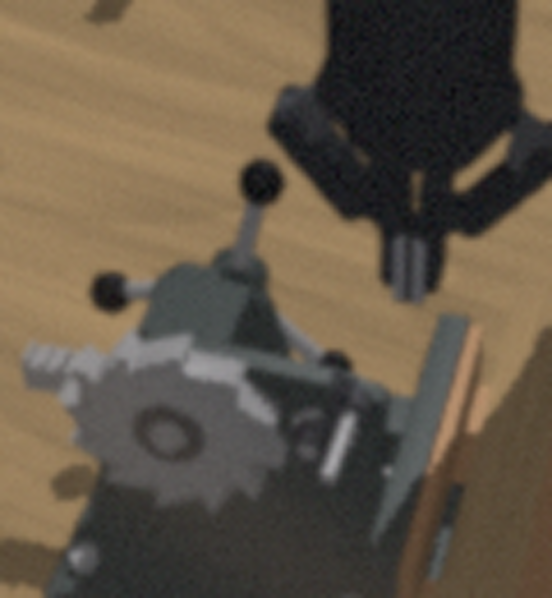

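Knob stayed at (261,182), pawl still on its rest, pin at wrist (290,185), fingers on its +y side.

```bash
python3 -m inch '[[0,0,0,-0.001,-0.003,-0.03,0],[0,0,0,-0.001,-0.003,-0.06,0],[0,0,0,-0.001,-0.003,-0.09,0],[0,0,0,-0.001,-0.003,-0.115,0],[0,0,0,-0.001,-0.003,-0.128,0],[0,0,0,-0.001,-0.003,-0.128,0]]'
python3 g.py "(62,84,155)"
python3 - <<'E'
from station import viewer
import cv2
for c in ("wrist",):
    im=viewer.snapshot(c); cv2.imwrite(f"pics/{c}10.png",im[:,:,::-1])
E
```

```text
t: 10.35
ee_pos: [0.618, -0.0766, 0.1555]
eef_rot: [[0.228, -0.974, -0.003], [-0.974, -0.228, -0.0], [-0.0, 0.003, -1.0]]
wrist_force: [-0.9, -0.1, -0.7]
width: 0.0005
t 10.35 cramp xyz mm [ 59.6 124.  155.5] F [-0.92 -0.1  -0.68] w 0.0005 toolx ang -76.81
(62, 84, 155) world [ 0.6296 -0.1149  0.155 ] shift [ 0.0116 -0.0384 -0.0005]
```

View pics/wrist10.png

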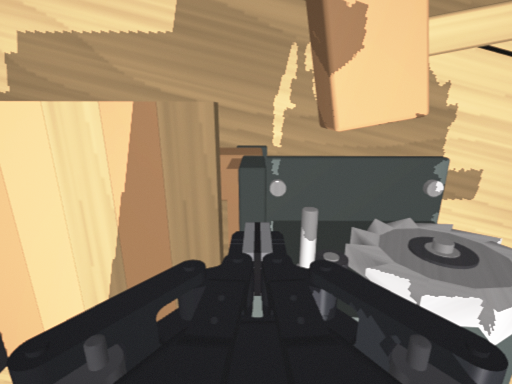

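```bash
python3 -m inch '[[0,0,0,0.0012,-0.005,0,0],[0,0,0,0.0023,-0.010,0,0],[0,0,0,0.0035,-0.015,0,0],[0,0,0,0.0046,-0.020,0,0],[0,0,0,0.0058,-0.025,0,0],[0,0,0,0.007,-0.030,0,0],[0,0,0,0.0081,-0.035,0,0],[0,0,0,0.009,-0.039,0,0]]'
python3 g.py
python3 -m inch '[[0,0,0,0,0,0,0],[0,0,0,0,0,0,0]]'
python3 - <<'E'
from station import viewer
import cv2
for c in ("scene","wrist"):
    im=viewer.snapshot(c); cv2.imwrite(f"pics/{c}11.png",im[:,:,::-1])
    if c=="scene": cv2.imwrite("pics/s11z.png",cv2.resize(im[105:235,190:310,::-1],None,fx=4.6,fy=4.6,interpolation=cv2.INTER_CUBIC))
E
```

```text
t: 11.2
ee_pos: [0.6282, -0.1147, 0.1572]
eef_rot: [[0.23, -0.973, -0.0], [-0.973, -0.23, -0.0], [0.0, 0.0, -1.0]]
wrist_force: [0.5, -0.1, -0.2]
width: 0.0001
t 11.2 cramp xyz mm [ 60.7  84.6 157.2] F [ 0.52 -0.09 -0.18] w 0.0001 toolx ang -76.73
t: 11.4
ee_pos: [0.6281, -0.1139, 0.1572]
eef_rot: [[0.23, -0.973, -0.0], [-0.973, -0.23, 0.0], [-0.0, 0.0, -1.0]]
wrist_force: [-0.7, 0.6, 0.2]
width: -0.0
```

View pics/wrist11.png

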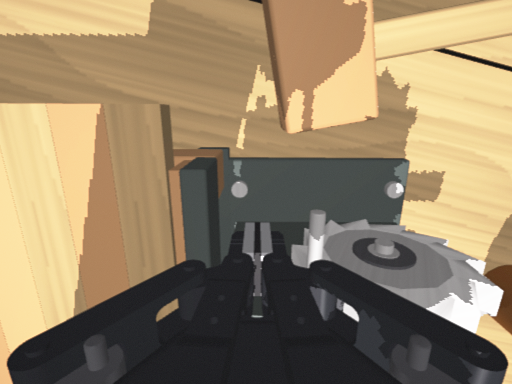

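View pics/s11z.png

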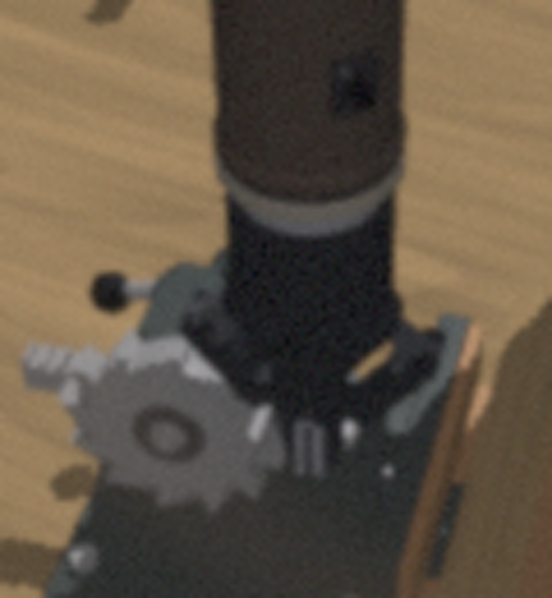

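The pawl has dropped (pin well clear of the fingers, against the wheel). Back away, lift and check.

```bash
python3 -m inch '[[0,0,0,-0.002,0.008,0,0],[0,0,0,-0.002,0.008,0.03,0],[0,0,0,-0.002,0.008,0.07,0],[0,0,0,-0.002,0.008,0.11,0],[0,0,0,-0.002,0.008,0.14,0],[0,0,0,-0.04,0.04,0.16,0],[0,0,0,-0.08,0.07,0.16,0],[0,0,0,-0.12,0.1,0.16,0]]'
python3 -m inch '[[0,0,0,-0.04,0.03,0,0],[0,0,0,-0.08,0.06,0,0],[0,0,0,-0.08,0.06,0,0]]'
python3 - <<'E'
from station import viewer
import cv2, numpy as np
for c in ("scene","top"):
    im=viewer.snapshot(c); cv2.imwrite(f"pics/{c}12.png",im[:,:,::-1])
    if c=="scene": cv2.imwrite("pics/s12z.png",cv2.resize(im[105:235,190:310,::-1],None,fx=4.6,fy=4.6,interpolation=cv2.INTER_CUBIC))
    for l in ("pawl_pin","board","oil_jar","glue_bottle","mallet"):
        print(c,l,[(np.round(d["at"],3).tolist(),round(d["score"],2)) for d in viewer.boxes_of(c,l)[:1]])
from h import *
pose=np.load('pose.npy')
for a in (0,.06,.12,.2):
    t=np.arctan2(-21,33)+a
    for m in (42,82):
        p=proj('scene',W(pose,(m,76+39*np.sin(t),120+39*np.cos(t)))); print(a,m,np.round([(p[0]-190)*4.6+1.8,(p[1]-105)*4.6+1.8],1))
E
```

```text
t: 12.3
ee_pos: [0.5094, -0.014, 0.3179]
eef_rot: [[0.231, -0.973, 0.002], [-0.973, -0.231, 0.0], [0.0, -0.002, -1.0]]
wrist_force: [-0.7, 0.4, 0.1]
width: -0.0003
t: 12.6
ee_pos: [0.4261, 0.0487, 0.3178]
eef_rot: [[0.237, -0.972, -0.0], [-0.972, -0.237, -0.0], [0.0, 0.0, -1.0]]
wrist_force: [1.4, -0.8, 0.7]
width: -0.0003
scene pawl_pin [([0.607, -0.147, 0.15], 0.64)]
scene board [([0.55, 0.044, 0.082], 0.68)]
scene oil_jar [([0.58, -0.411, 0.07], 0.6)]
scene glue_bottle [([0.726, -0.407, 0.084], 0.79)]
scene mallet [([0.798, -0.156, 0.047], 0.93)]
top pawl_pin [([0.607, -0.142, 0.158], 0.72)]
top board [([0.604, -0.145, 0.158], 0.7)]
top oil_jar [([0.522, 0.028, 0.081], 0.69)]
top glue_bottle [([0.709, -0.411, 0.108], 0.74)]
top mallet [([0.788, -0.162, 0.06], 0.59)]
0 42 [264.3 404.5]
0 82 [242.7 460.6]
0.06 42 [268.  403.5]
0.06 82 [246.6 459.7]
0.12 42 [271.9 402.7]
0.12 82 [250.6 458.9]
0.2 42 [277.4 401.9]
0.2 82 [256.1 458.2]
```

View pics/s12z.png

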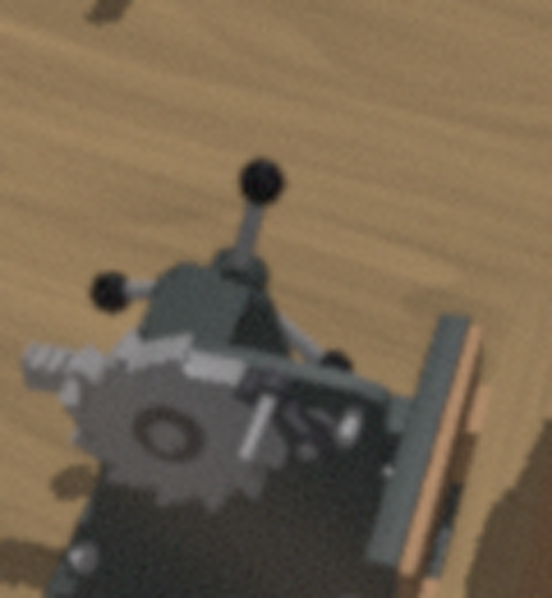

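View pics/scene12.png

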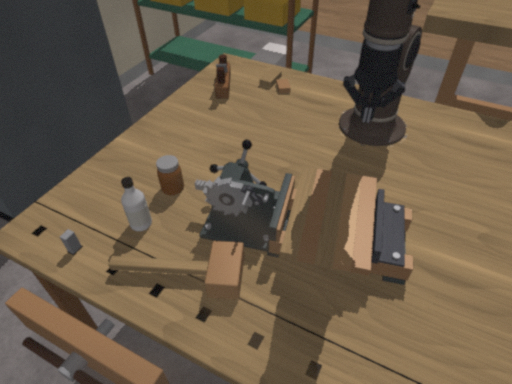

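```bash
python3 - <<'E'
import cv2,numpy as np
a=cv2.imread("pics/scene0.png"); b=cv2.imread("pics/scene12.png")
f=lambda i:cv2.resize(i[180:220,230:275],None,fx=8,fy=10,interpolation=cv2.INTER_CUBIC)
cv2.imwrite("pics/cmp.png",np.hstack([f(a),f(b)]))
E
```

```text
(no output)
```

View pics/cmp.png

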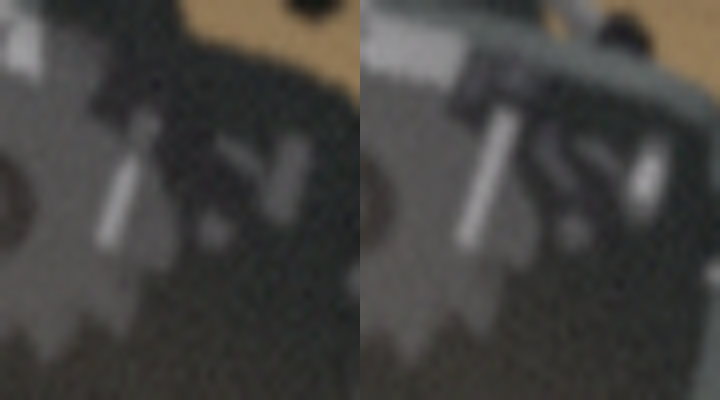

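The pin is in the same place as at the start: its tip is at (103,245) on the left and (463−360=103,245) on the right. The pawl is therefore fully down in the gap, so I'm handing in.

```bash
python3 - <<'E'
from station import workorder
print(workorder.job_done())
E
```

```text
the job is handed in; nothing more can be done
None
```

I backed the cramp off one notch and handed the job in at about 13 s of the 61 s allowed; no verdict was reported. With shut fingertips I flipped the pawl over onto its rest, pushed knob0 round, and flipped the pawl back down into the next gap. Forces read at the ends of moves stayed under about 5 N.

Last checks:
- **Wheel:** knob0 and the third knob in the scene picture put it at about 0.50–0.51 rad, and it stayed there after I let go. The second knob read 0.42, but the pawl partly hid it, so I discounted that reading.
- **Pawl:** its pin is back at the same pixels as at the start, which means it is fully down.
- **Jaw:** I did not measure the opening directly. The wheel angle implies about 8 mm.
- **Other things:** in the scene view the board, jar and bottle were found within about 4 mm of where they started. The mallet was not found in the first scene picture, but the top view puts it within about 6 mm.
- **Failed detections:** in the last top view the networks placed the jar on the board and the board on the pawl. These were plain misdetections; the picture shows both in place.
- **Robot:** it ended clear of everything.

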